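# Unload the gauge arm, release its lock and hold it out at the mark

### The job

Lift the weight up and off the hook of the telescoping gauge arm and stand it upright on the bench without dropping it. Then press the lock button on top of the arm's housing fully down, which releases the arm, take the arm by its upright grip post and draw it out until its 80 mm mark, the only line that runs across the whole width of the bar, stands at the mouth of the housing (within 5 mm). Finish while still holding it there by the post, because a spring pulls it back; leave the glassware and other things round about where they stand.

Things in the scene. Friction and masses are not known exactly. Their poses are not given: they have to be found in the camera images.
- stand: Fixed stand: dark foot plate 110x150x10 mm, round column, grey housing 40 mm wide, its top 143 mm above the bench. Origin on the bench straight below the housing's mouth. Its y axis points level out of the mouth, the way the arm draws out; its x axis points to the side away from the hook. The housing lies from y = -155 mm to y = 0.
- mouth (a point): Centre of the housing's mouth at the height of the bar's upper face (135 mm above the bench); marks are read here.
- gauge_arm (a joint): How far the arm is drawn out, m: 0 = home and locked, 0.08 = the 80 mm mark (full-width line 3 mm broad on the bar's top) is at the mouth, 0.125 = end. Shorter marks every 10 mm, 20 to 120. Pressing the lock button frees it and a spring pushes it out to about 0.02; beyond that the spring (80 N/m) pulls back, about 5 N at the mark: let go, it returns to about 0.02.
- grip_post (a point): Point to grip on the upright post on the arm's head, 165 mm above the bench (moves with the arm). The post is a steel cylinder of 15 mm diameter from 140 to 178 mm above the bench with a cap 19 mm wide, 8 mm thick on it (top at 186 mm); the head below it is 30x28x30 mm, its top 140 mm above the bench.
- hook (a point): Point on top of the hook's level bar, about where the weight hangs. The hook is a 7 mm round bar, axis 125 mm above the bench, that sticks out from the arm's head along the stand's -x axis; from this point it runs 35 mm farther to an upturned tip whose top is 10 mm above this point, and 35 mm back to the head's face.
- lock_button (a joint): How far the lock button is pressed, m: 0 = up, 0.008 = fully down. It springs up again when let go; the force rises from about 1.5 N to 4 N. It frees the arm from about 0.0065 on.
- button_top (a point): Centre of the upper face of the lock button, a black round cap of 20 mm diameter on top of the housing, 115 mm behind the mouth, standing about 11 mm above its collar, 160 mm above the bench; pressed straight down.
- weight_knob (a point): Centre of the knob on top of the weight, to be gripped: upright cylinder of 20 mm diameter, from 87 to 120 mm above the weight's underside (this point: 108 mm); below it the 38 mm wide eye begins. To come off the hook the weight must rise 12 to 25 mm and then travel about 55 mm or more along the hook past its tip (the stand's -x).
- weight: Loose steel hanging weight, 120 mm tall, 0.15 to 0.31 kg; origin at the centre of its underside, z up. A cylinder 42 mm across, 35 mm tall; on it a flat eye 38 mm wide along its y, 8 mm thick along its x, with a window 26 mm wide from z = 39 to 75 mm; on top a round knob. It hangs with the hook through the window, its underside 53 mm above the bench.
- beaker: Bystander, leave alone: glass beaker, 72x77x92 mm. Origin at the centre of its underside.
- reagent_bottle: Bystander, leave alone: capped reagent bottle, 66 mm across, 121 mm tall. Origin at the centre of its underside.
- tip_rack: Bystander, leave alone: pipette tip box, 86x118x77 mm. Origin at the centre of its underside.
- crucible: Bystander, leave alone: small porcelain crucible, 43 mm across, 34 mm tall. Origin at the centre of its underside.
- vial: Bystander, leave alone: small capped vial, 16 mm across, 48 mm tall. Origin at the centre of its underside.
- conical_flask: Bystander, leave alone: conical flask, 82 mm across, 128 mm tall. Origin at the centre of its underside.
There are look-alikes about, which are no part of the job. Leave any blue or orange look-alike of the weight alone.

How it is judged:
By the outcome, as a careful person would: the job done as asked, in the order asked, and still so for the second after the job is handed in, while the arm keeps its last pose, push and grip.
It also fails if it takes over 64 s, if anything falls off the work surface, if the arm or the gripper's body presses on something with over 40 N, if the wrist force passes 120 N, or if a joint passes its speed limit or range.

### The arm

A 6-joint arm with a two-finger parallel gripper is mounted at the origin on a cart in front of the work surface, level with it; the furniture and walls round the work are solid. World frame = base frame: x ahead of the robot, y to its left, z up, the work surface at z = 0. Lengths are in m, angles in rad, forces in N, time in s.
With the tool pointing down it reaches from about 0.275 to 0.825 m from the base axis. Payload 4.9 kg.
Tool frame: the origin (TCP) lies midway between the tips of the shut fingers; the grasp point (between the pads) lies 19 mm behind it (bot.grip_depth is the distance from the TCP to the grasp point, in m); z points along the fingers, y is the line along which they close (so a half turn about z gives the same grasp; the last joint's range is limited). The gripper opens to 85 mm and grips with 20 to 120 N. Pads are 22 mm wide; open, the fingers measure 114 mm over their backs; the gripper's body (76 mm by 85 mm) begins 54 mm behind the grasp point. The pads swing forward as they close: fully open they stand 13 mm farther back than shut.
Start: joints at [-1.434, 0.326, -0.193, 1.052, 0, 1.437], TCP at [0.147, -0.53, 0.231] pointing down, gripper open.
Joint ranges: [-2.65, 2.65], [-0.97, 1.79], [-1.3, 1.35], [-1.93, 2.1], [-1.47, 1.37], [-3.14, 3.14]. Speed limits (rad/s): [2.57, 2.57, 3.14, 3.14, 3.14, 3.14].

### API

Orientations are given as a unit quaternion [w, x, y, z].
In Python, from cell import bot gives the robot as it stands. Calls block until the motion is done:
- bot.move_pose(position, orientation): joint-space move of the TCP to a pose.
- bot.move_linear(position, speed=0.15, rotation=None, until_force=None): straight line of the TCP; rotation=None keeps the orientation; speed is the mean speed in m/s. With until_force (N) it stops when the force on the tool has changed by that much, and returns True; else False.
- bot.goto_joints(angles): joint-space move.
- bot.set_gripper(opening, grasp_force=None): opening from 0.0 (shut) to 1.0 (fully open); grasp_force is the grip in N (None keeps the last); returns when the fingers have stopped.
- bot.wait(seconds).
- bot.solve_ik(position, orientation): joint angles nearest the present ones, or None.
- bot.camera(name): name is "side" or "top" or "wrist"; returns the picture (420x560x3 uint8, red, green, blue); there is no depth.
- bot.calibration(name): a dict with "mtx" (3x3 intrinsics, pixels), "k1" (the pictures are not rectified: a ray, as slopes to the right and down, at radius r is drawn at 1 + k1 r^2 times it, then the intrinsics apply), "extrinsics" (4x4, takes a point from world to camera coordinates); the wrist camera has in their place "hand_eye" (4x4, takes a point from camera to tool coordinates, whose origin is the TCP and whose axes are the flange's). Camera axes: x right, y down, z forward; pixel columns grow to the right and rows downward; lengths in m; the calibration is good to about 2 mm. A picture is of the moment at which its call begins: read the wrist's pose just before it. calibration takes no time and is no camera call.
A pose or a line that the arm cannot do raises bot.PlanningError and nothing moves.
- bot.close_job(): hands the job in; it is judged then, once.
Trained networks look in the newest picture that a camera, given by its name, has taken for a name from the list of things; names that differ only in an ending like _2 or _b are one class to them, and where a whole thing is asked for, a point or a joint stands for the part that bears it (a point fixed in the world has none). Each returns a list of dicts, best first, with "confidence" (0 to 1); they miss things now and then, are a little off and sometimes report something else, mostly with a low value. They report only what shows in the picture. A call takes as long as a camera call. They do not tell look-alikes from the thing itself.
- bot.search_frame(camera, thing): "bbox" ([left, top, width, height] in pixels, round what is visible of it).
Readings, each from a call of its own:
- bot.read_clock(): time.
- bot.read_joint_positions(): joint angles.
- bot.read_joint_vel(): joint speeds.
- bot.read_joint_efforts(): joint torques, N m.
- bot.read_position(): TCP position.
- bot.read_tool_rot(): TCP orientation.
- bot.read_ft_force(): force on the tool from outside, world axes, zero at the start.
- bot.read_moment(): the same for the moment, N m.
- bot.read_gripper_width(): opening from 0.0 (shut) to 1.0 (fully open).
- bot.read_finger_force(): force on a finger pad.
Only numpy, scipy, OpenCV 4.12 (cv2) and the standard library are available. Lean on these libraries where they do the work, as an engineer would, in place of code of your own. Each camera call takes 0.05 s, during which the arm holds its last target. There are 200 camera calls.

## Working session

There is one attempt and no reset: what is moved stays moved. The work goes in short steps, each a Python script; the robot and the scene stay as the last script left them, time stands still between calls to the robot, and variables do not carry over. Pictures are saved under pics/ and viewed, at most 10 in all, crops included, and the job is handed in when it is done.

```bash
mkdir -p pics; cat > h.py <<'E'
import numpy as np, cv2
from cell import bot
from scipy.spatial.transform import Rotation as R
def save(cam,n):
    im=bot.camera(cam); cv2.imwrite(f'pics/{n}.png',im[:,:,::-1]); return im
def ext(cam):
    c=bot.calibration(cam)
    if 'extrinsics' in c: return c,np.array(c['extrinsics'])
    p=bot.read_position(); q=bot.read_tool_rot()
    T=np.eye(4);T[:3,:3]=R.from_quat([q[1],q[2],q[3],q[0]]).as_matrix();T[:3,3]=p
    return c,np.linalg.inv(T@np.array(c['hand_eye']))
def ray(cam,u,v,ce=None):
    c,E=ce or ext(cam);K=np.array(c['mtx']);k=c['k1']
    d=np.array([(u-K[0,2])/K[0,0],(v-K[1,2])/K[1,1]]);s=d.copy()
    for _ in range(20): s=d/(1+k*(s@s))
    Ei=np.linalg.inv(E);return Ei[:3,3],Ei[:3,:3]@np.array([s[0],s[1],1])
def atz(cam,u,v,z,ce=None):
    o,d=ray(cam,u,v,ce);return o+d*(z-o[2])/d[2]
def proj(cam,P,ce=None):
    c,E=ce or ext(cam);K=np.array(c['mtx']);p=E[:3,:3]@np.array(P)+E[:3,3];s=p[:2]/p[2];s=s*(1+c['k1']*(s@s))
    return K[0,0]*s[0]+K[0,2],K[1,1]*s[1]+K[1,2]
def tri(obs):
    A=np.zeros((3,3));b=np.zeros(3)
    for o,d in obs:
        d=d/np.linalg.norm(d);M=np.eye(3)-np.outer(d,d);A+=M;b+=M@o
    return np.linalg.solve(A,b)
E
python3 - <<'E'
from h import *
a=save('top','top0');b=save('side','side0')
for c in('top','side'):
    E=ext(c)[1];print(c,np.linalg.inv(E)[:3,3].round(2))
    for t in['stand','weight','gauge_arm','lock_button','beaker','reagent_bottle','tip_rack','crucible','vial','conical_flask','button_top','grip_post','weight_knob','hook']:
        print(c,t,[(np.round(d['bbox']).tolist(),round(d['confidence'],2)) for d in bot.search_frame(c,t)[:4]])
print(bot.read_clock(),bot.read_tool_rot())
E
```

```text
top [ 0.54 -0.03  1.09]
top stand []
top weight [([183.0, 189.0, 21.0, 15.0], 0.85), ([267.0, 266.0, 16.0, 13.0], 0.65), ([237.0, 189.0, 91.0, 50.0], 0.59), ([224.0, 279.0, 19.0, 22.0], 0.57)]
top gauge_arm [([239.0, 199.0, 17.0, 43.0], 0.77)]
top lock_button []
top beaker [([304.0, 150.0, 27.0, 30.0], 0.58), ([267.0, 149.0, 28.0, 33.0], 0.56)]
top reagent_bottle [([300.0, 153.0, 28.0, 27.0], 0.63)]
top tip_rack [([346.0, 230.0, 59.0, 39.0], 0.56)]
top crucible [([302.0, 248.0, 18.0, 18.0], 0.69)]
top vial [([349.0, 231.0, 57.0, 35.0], 0.37)]
top conical_flask [([193.0, 135.0, 32.0, 33.0], 0.68)]
top button_top [([304.0, 214.0, 9.0, 7.0], 0.41), ([302.0, 153.0, 27.0, 29.0], 0.36)]
top grip_post [([240.0, 197.0, 18.0, 44.0], 0.81)]
top weight_knob [([233.0, 220.0, 21.0, 15.0], 0.79), ([225.0, 282.0, 20.0, 18.0], 0.67), ([185.0, 189.0, 22.0, 15.0], 0.65), ([240.0, 188.0, 87.0, 47.0], 0.61)]
top hook [([240.0, 199.0, 18.0, 41.0], 0.73)]
side [ 0.66 -0.63  1.04]
side stand [([246.0, 156.0, 71.0, 127.0], 0.85)]
side weight [([264.0, 153.0, 15.0, 44.0], 0.73), ([206.0, 192.0, 21.0, 37.0], 
[... 280 characters left out ...]
t_bottle [([312.0, 242.0, 34.0, 48.0], 0.8)]
side tip_rack [([192.0, 276.0, 58.0, 81.0], 0.74)]
side crucible [([217.0, 241.0, 19.0, 21.0], 0.73)]
side vial [([343.0, 193.0, 9.0, 14.0], 0.5), ([256.0, 157.0, 46.0, 27.0], 0.18)]
side conical_flask [([337.0, 136.0, 34.0, 54.0], 0.91)]
side button_top [([317.0, 209.0, 40.0, 41.0], 0.65), ([268.0, 218.0, 8.0, 10.0], 0.53)]
side grip_post [([260.0, 155.0, 40.0, 31.0], 0.89)]
side weight_knob [([198.0, 148.0, 15.0, 44.0], 0.9), ([261.0, 154.0, 20.0, 40.0], 0.79), ([206.0, 191.0, 20.0, 39.0], 0.63), ([301.0, 127.0, 18.0, 44.0], 0.6)]
side hook [([254.0, 156.0, 50.0, 29.0], 0.66)]
1.5 [-3.61316128e-05  9.90847609e-01  1.34985233e-01  1.90163153e-05]
```

View pics/top0.png

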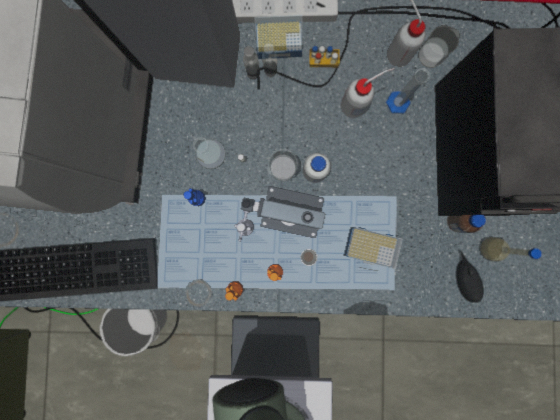

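View pics/side0.png

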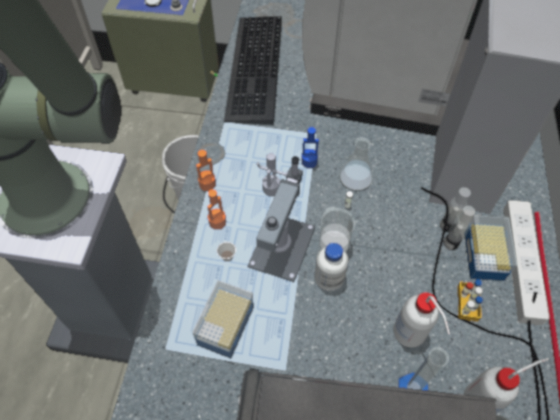

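Top view: the grey weight is at about (242,228), hanging on the hook below the dark head and post at (249,204); the housing runs right to the button at (308,216). Side view has the grey weight at (270,175). Could be mistaken for it: blue look-alike at top (195,197), orange at (234,290) and (275,271). I choose the grey one on the hook and check it in a crop from near.

```bash
python3 - <<'E'
from h import *
a=cv2.imread('pics/top0.png')[175:250,220:340];b=cv2.imread('pics/side0.png')[140:290,190:350]
cv2.imwrite('pics/crop0.png',np.hstack([cv2.resize(a,None,fx=4,fy=4,interpolation=2),cv2.resize(b,(320,300),interpolation=2)]))
for n,u,v,z in[('post',248,203,.186),('button',308,216,.16),('knob',240,227,.17),('blue',193,196,.12),('or1',233,292,.12),('or2',275,271,.12),('flask',208,152,.06),('beaker',283,165,.05),('bottle',318,162,.12),('rack',373,247,.077),('crucible',308,257,.034),('vial',241,157,.048)]:
    print(n,atz('top',u,v,z).round(3))
o=[tri([ray('top',308,216),ray('side',272,222)])];print('btn tri',o)
E
```

```text
post [0.594 0.052 0.186]
button [ 0.569 -0.081  0.16 ]
knob [0.541 0.07  0.17 ]
blue [0.611 0.188 0.12 ]
or1 [0.389 0.087 0.12 ]
or2 [ 0.44  -0.009  0.12 ]
flask [0.727 0.167 0.06 ]
beaker [ 0.7   -0.022  0.05 ]
bottle [ 0.698 -0.105  0.12 ]
rack [ 0.5   -0.245  0.077]
crucible [ 0.469 -0.09   0.034]
vial [0.718 0.086 0.048]
btn tri [array([ 0.56856407, -0.08185134,  0.15443452])]
```

View pics/crop0.png

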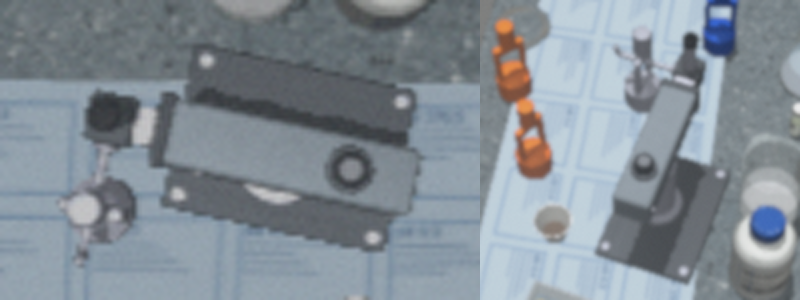

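```bash
cat >> h.py <<'E'
def quat(yd):
    y=np.array([yd[0],yd[1],0.]);y/=np.linalg.norm(y);z=np.array([0,0,-1.]);x=np.cross(y,z)
    q=R.from_matrix(np.c_[x,y,z]).as_quat();return [q[3],q[0],q[1],q[2]]
E
python3 - <<'E'
from h import *
print(np.array(bot.calibration('wrist')['hand_eye']).round(3))
y=np.array([.185,.983])
for s in(1,-1):
    for P in([.541,.07,.165],[.541,.03,.36],[.47,.09,.09],[.569,-.081,.15],[.594,.055,.15],[.61,.131,.15]):
        j=bot.solve_ik(P,quat(s*y));print(s,P,None if j is None else np.round(j,2))
E
```

```text
[[-0.001 -0.964 -0.267  0.068]
 [ 1.    -0.    -0.     0.001]
 [-0.    -0.267  0.964 -0.143]
 [ 0.     0.     0.     1.   ]]
1 [0.541, 0.07, 0.165] [-0.01  0.37 -0.31  0.89  0.    0.18]
1 [0.541, 0.03, 0.36] [-0.08  0.26  0.04  1.35  0.    0.11]
1 [0.47, 0.09, 0.09] [ 0.03  0.35 -0.57  0.65  0.    0.22]
1 [0.569, -0.081, 0.15] [-0.27  0.44 -0.25  0.89  0.   -0.08]
1 [0.594, 0.055, 0.15] [-0.03  0.47 -0.19  0.91  0.    0.15]
1 [0.61, 0.131, 0.15] [ 0.09  0.52 -0.1   0.94  0.    0.28]
-1 [0.541, 0.07, 0.165] [-0.01  0.37 -0.31  0.89  0.   -2.96]
-1 [0.541, 0.03, 0.36] [-0.08  0.26  0.04  1.35  0.   -3.04]
-1 [0.47, 0.09, 0.09] [ 0.03  0.35 -0.57  0.65  0.   -2.92]
-1 [0.569, -0.081, 0.15] [-0.27  0.44 -0.25  0.89  0.    3.06]
-1 [0.594, 0.055, 0.15] [-0.03  0.47 -0.19  0.91  0.   -2.99]
-1 [0.61, 0.131, 0.15] [ 0.09  0.52 -0.1   0.94  0.   -2.86]
```

```bash
python3 - <<'E'
from h import *
bot.move_pose([.55,.01,.34],quat([.185,.983]))
bot.wait(.2)
import pickle
ce=ext('wrist');im=save('wrist','w0');pickle.dump(ce,open('w0.pkl','wb'))
for t in['weight','weight_knob','gauge_arm','lock_button','grip_post','hook','stand']:
    print(t,[(np.round(d['bbox']).tolist(),round(d['confidence'],2)) for d in bot.search_frame('wrist',t)[:4]])
print(bot.read_clock(),bot.read_position())
E
```

```text
weight [([239.0, 64.0, 30.0, 35.0], 0.89), ([304.0, 0.0, 40.0, 50.0], 0.84), ([399.0, 167.0, 55.0, 36.0], 0.83), ([309.0, 136.0, 45.0, 43.0], 0.76)]
weight_knob [([309.0, 141.0, 39.0, 34.0], 0.9), ([306.0, 0.0, 38.0, 49.0], 0.9), ([400.0, 169.0, 52.0, 37.0], 0.73)]
gauge_arm [([261.0, 234.0, 47.0, 68.0], 0.53)]
lock_button [([195.0, 202.0, 23.0, 21.0], 0.81)]
grip_post [([309.0, 133.0, 39.0, 97.0], 0.81)]
hook [([309.0, 133.0, 39.0, 94.0], 0.9)]
stand [([174.0, 132.0, 175.0, 99.0], 0.58)]
4.525 [0.55000751 0.00998694 0.34001271]
```

View pics/w0.png

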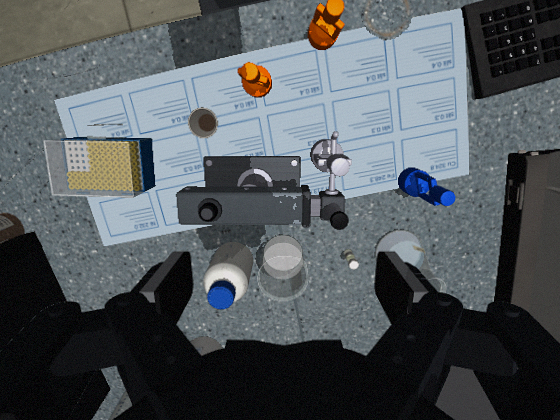

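The wrist view shows the silver weight's knob at (341,164) on the hook, the post's cap at (339,219) and the button at (208,210). Blue is at (428,187), orange at (255,80) and (326,22).

```bash
python3 - <<'E'
from h import *
import cv2,pickle
im=cv2.imread('pics/w0.png');ce=pickle.load(open('w0.pkl','rb'))
c=cv2.resize(im[120:240,170:370],None,fx=4,fy=4,interpolation=2)
# overlay predicted points
b=atz('wrist',208,209,.160,ce);p=atz('wrist',339.5,220,.186,ce);k=atz('wrist',341,164,.173,ce)
print('btn',b,'post',p,'knob',k,'dist',np.linalg.norm((p-b)[:2]),np.linalg.norm((p-k)[:2]))
a=np.array([308-246.5,0])
def circ(P,r,col):
    pts=[proj('wrist',P+r*np.array([np.cos(t),np.sin(t),0]),ce) for t in np.linspace(0,6.3,40)]
    cv2.polylines(c,[np.int32([((u-170+.5)*4,(v-120+.5)*4) for u,v in pts])],False,col,1)
circ(b,.01,(0,0,255));circ(p,.0095,(0,255,0));circ(k,.01,(255,0,0))
cv2.imwrite('pics/c1.png',c)
E
```

```text
btn [ 0.56331194 -0.07765509  0.16      ] post [0.59307092 0.05819784 0.186     ] knob [0.53931188 0.06959382 0.173     ] dist 0.13907413519451844 0.05495363394018694
```

View pics/c1.png

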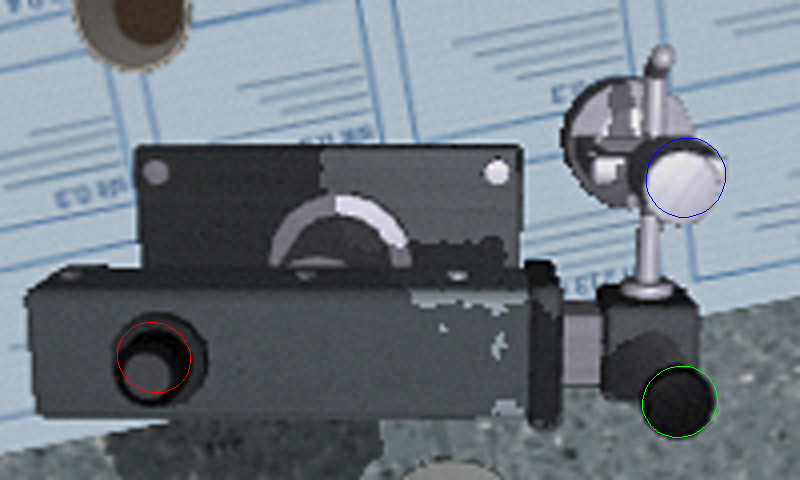

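```bash
python3 - <<'E'
from h import *
q=quat([.195,.981]);k=np.array([.5402,.0696])
bot.set_gripper(.65,40)
bot.move_pose([*k,.21],q)
bot.move_linear([*k,.143],speed=.12)
bot.set_gripper(0,40)
print(bot.read_gripper_width(),bot.read_finger_force(),bot.read_ft_force(),bot.read_clock())
bot.move_linear([*k,.1615],speed=.06)
bot.wait(.2)
print(bot.read_gripper_width(),bot.read_ft_force(),bot.read_position())
save('side','s1');save('wrist','w1')
c=cv2.imread('pics/side0.png');a=cv2.imread('pics/s1.png')[120:220,200:340];cv2.imwrite('pics/s1c.png',cv2.resize(a,None,fx=5,fy=5,interpolation=2))
E
```

```text
0.2187012861148148 38.911412358284 [ 0.11641569 -1.08796187  4.18538336] 6.675
0.2248849529962498 [ 0.03467356 -0.07813625 -2.11231637] [0.5398626  0.06963123 0.16109692]
```

View pics/s1c.png

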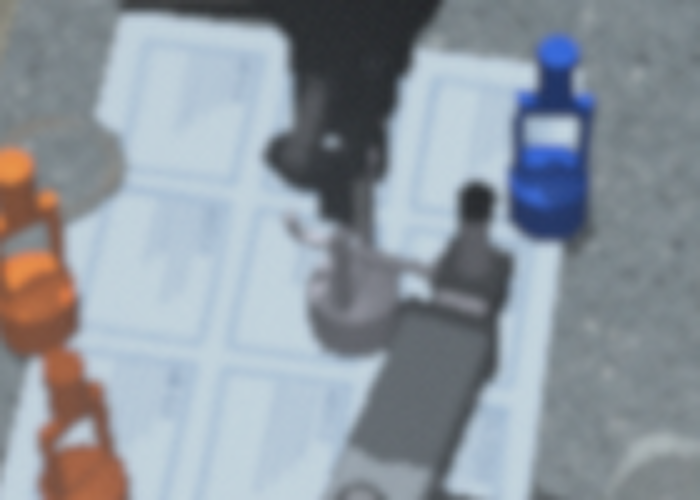

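The side crop shows the weight in the fingers at (350,280), free of the hook bar at (300,225)–(430,270). The force of 2.1 N is a plausible weight.

```bash
python3 - <<'E'
from h import *
k=np.array([.5402,.0696]);d=k+.076*np.array([-.981,.195])
print('hit',bot.move_linear([*d,.1615],speed=.1,until_force=5),bot.read_position())
bot.wait(.2)
print(bot.read_ft_force(),bot.read_gripper_width())
E
```

```text
hit False [0.4665017  0.08434723 0.1617513 ]
[ 0.6109629  0.3558311 -2.0590211] 0.22111018928379075
```

```bash
python3 - <<'E'
from h import *
d=bot.read_position()[:2]
bot.move_linear([*d,.096],speed=.1)
print('hit',bot.move_linear([*d,.080],speed=.015,until_force=3),bot.read_position(),bot.read_ft_force())
z=bot.read_position()[2]
bot.set_gripper(.55)
bot.move_linear([*d,z+.12],speed=.2)
bot.move_pose([.5652-.003,-.0777,.22],quat([.195,.981]))
bot.set_gripper(0)
ce=ext('wrist');save('wrist','w2');save('side','s2')
import pickle;pickle.dump(ce,open('w2.pkl','wb'))
print(bot.read_clock())
a=cv2.imread('pics/s2.png')[120:240,190:330];b=cv2.imread('pics/w2.png')
cv2.imwrite('pics/s2c.png',np.hstack([cv2.resize(a,(400,342),interpolation=2),cv2.resize(b,(400,342),interpolation=2)]))
E
```

```text
hit True [0.46638618 0.08422199 0.09072473] [-0.38113573 -0.12757072  5.34030489]
12.4083
```

View pics/s2c.png

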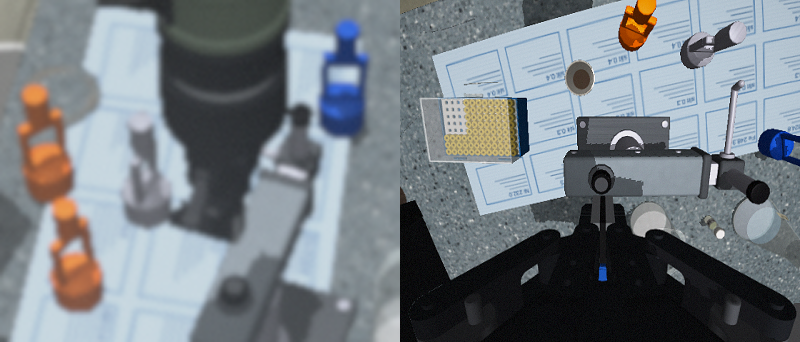

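The weight stands upright at (150,180) in the side half. The button shows at about wrist (281,219) with the shut fingers just below it.

```bash
python3 - <<'E'
from h import *
import pickle
ce=pickle.load(open('w2.pkl','rb'))
print(atz('wrist',281,219,.16,ce),'expected px',proj('wrist',[.5652,-.0777,.16],ce),'tcp px',proj('wrist',[.5622,-.0777,.22],ce))
print([np.round(x['bbox']).tolist() for x in bot.search_frame('wrist','lock_button')[:1]])
E
python3 - <<'E'
import cv2
cv2.imwrite('pics/b.png',cv2.resize(cv2.imread('pics/w2.png')[170:270,220:350],None,fx=5,fy=5,interpolation=2))
E
```

```text
[ 0.56276541 -0.0798485   0.16      ] expected px (np.float64(284.7362586110334), np.float64(221.70204841627123)) tcp px (np.float64(284.09230804959054), np.float64(254.84649297080105))
[[264.0, 206.0, 30.0, 32.0]]
```

View pics/b.png

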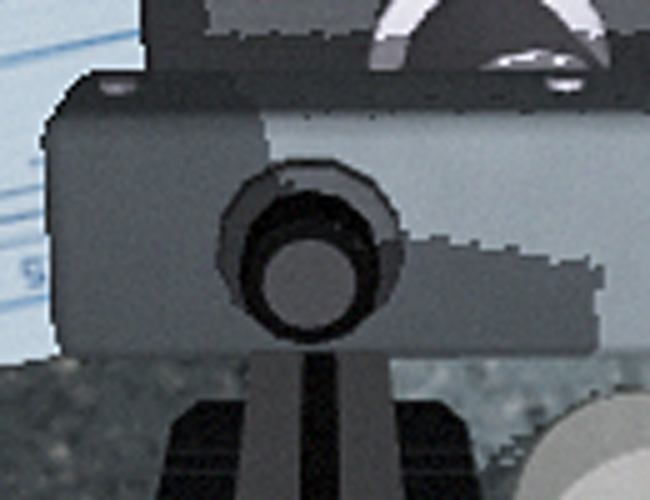

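The cap's top is centred at about crop (311,276), which is wrist (281.7,224.7) and world about (0.567, -0.079). I press there.

```bash
python3 - <<'E'
from h import *
b=[.5665,-.0788]
bot.move_linear([*b,.168],speed=.12)
print(bot.move_linear([*b,.148],speed=.02,until_force=9),bot.read_position(),bot.read_ft_force())
bot.wait(.5)
print(bot.read_position(),bot.read_ft_force())
bot.move_linear([*b,.23],speed=.15)
y=np.array([.195,.981]);p=np.array([.5931,.0582])
bot.move_pose([*(p-.03*y+[-.01,0]),.33],quat(y))
bot.wait(.2)
import pickle
ce=ext('wrist');save('wrist','w3');pickle.dump(ce,open('w3.pkl','wb'))
print([np.round(x['bbox']).tolist() for x in bot.search_frame('wrist','grip_post')[:2]],[np.round(x['bbox']).tolist() for x in bot.search_frame('wrist','weight')[:4]])
print('home px',proj('wrist',[*p,.186],ce),'20mm',proj('wrist',[*(p+.02*y),.186],ce),bot.read_clock())
E
```

```text
True [ 0.56677057 -0.07884206  0.15206982] [-0.86962543  0.27784138  5.3758231 ]
[ 0.56674225 -0.07883856  0.15203811] [-1.07015696  0.2081408   4.9837745 ]
[[289.0, 110.0, 60.0, 101.0]] [[292.0, 58.0, 35.0, 41.0], [214.0, 40.0, 40.0, 44.0], [360.0, 219.0, 74.0, 75.0], [389.0, 153.0, 53.0, 35.0]]
home px (np.float64(319.2053290734755), np.float64(201.49866757549663)) 20mm (np.float64(340.1125027686801), np.float64(201.45459519290483)) 16.0
```

View pics/w3.png

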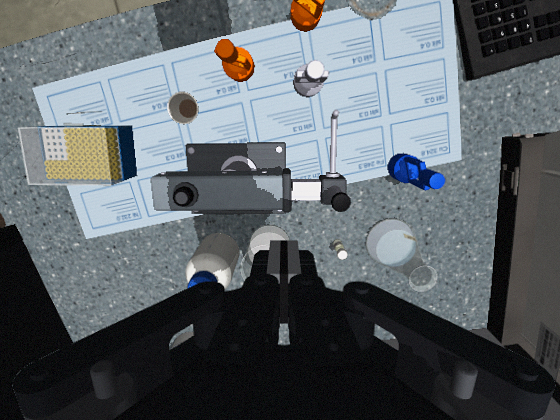

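The arm is released: the cap is at (341,202), just where 20 mm predicts. I grip the post there and draw it.

```bash
python3 - <<'E'
from h import *
y=np.array([.195,.981]);y/=np.linalg.norm(y);p=np.array([.5931,.0582])+.0205*y
bot.set_gripper(.55,60)
bot.move_pose([*p,.235],quat(y))
bot.move_linear([*p,.147],speed=.1)
print(bot.read_ft_force())
bot.set_gripper(0,60)
print(bot.read_gripper_width(),bot.read_ft_force(),bot.read_finger_force())
bot.move_linear([*(p+.0595*y),.147],speed=.06)
bot.wait(.3)
print(bot.read_gripper_width(),bot.read_ft_force(),bot.read_position(),bot.read_clock())
import pickle
ce=ext('wrist');save('wrist','w4');pickle.dump(ce,open('w4.pkl','wb'));save('top','t4');save('side','s4')
m=np.array([.5667,-.0788])+.115*y
for n,P in[('m',[*m,.135]),('m+8mm',[*(m+.008*y),.135])]:
    print(n,P,proj('wrist',P,ce),proj('top',P),proj('side',P))
a=cv2.imread('pics/t4.png')[185:245,225:305];b=cv2.imread('pics/s4.png')[130:210,235:315]
w=cv2.imread('pics/w4.png')
cv2.imwrite('pics/c4.png',np.vstack([np.hstack([cv2.resize(a,(400,300),interpolation=2),cv2.resize(b,(400,300),interpolation=2)]),np.hstack([cv2.resize(w,(400,300)),np.zeros((300,400,3),np.uint8)])]))
E
```

```text
[-0.36283263  0.4860523   1.01920926]
0.18859448909130247 [0.36338104 0.41415258 4.75725933] 58.20870101451874
0.19089291133053438 [-2.60895257 -4.07429752  7.05288241] [0.60849009 0.13543003 0.14771174] 19.9
m [np.float64(0.5891206732275603), np.float64(0.03399323300634201), 0.135] (np.float64(98.57227498629041), np.float64(245.33367697440363)) (np.float64(257.7129265470482), np.float64(206.5039324947646)) (np.float64(290.72540975025026), np.float64(182.2151942118762))
m+8mm [np.float64(0.5906803722346949), np.float64(0.041839718780696235), 0.135] (np.float64(112.45526633939585), np.float64(245.46000519735117)) (np.float64(254.34428550612586), np.float64(205.75381476077925)) (np.float64(291.9699617738311), np.float64(179.35932723650927))
```

View pics/c4.png

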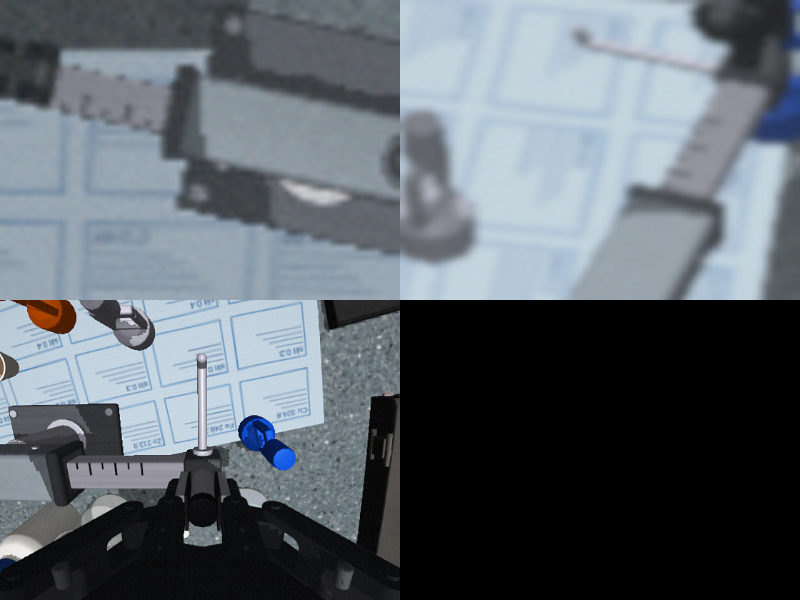

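The wrist view of the drawn bar shows only short marks, from about (76..142, 470) in the small picture, with the mouth's rim at about (72,470). The full-width line must be at or just inside the rim, so I read the profile numerically.

```bash
python3 - <<'E'
from h import *
import pickle
g=cv2.cvtColor(cv2.imread('pics/w4.png'),cv2.COLOR_BGR2GRAY).astype(int);ce=pickle.load(open('w4.pkl','rb'))
m=np.array([.5891,.0340]);y=np.array([.195,.981])
print('u',list(range(84,204,2)))
for v in range(216,270,4): print(v,g[v,84:204:2].tolist())
for s in(0,.01,.02,.03,.04,.05,.06): print(s,np.round(proj('wrist',[*(m+s*y),.135],ce),1))
E
```

```text
u [84, 86, 88, 90, 92, 94, 96, 98, 100, 102, 104, 106, 108, 110, 112, 114, 116, 118, 120, 122, 124, 126, 128, 130, 132, 134, 136, 138, 140, 142, 144, 146, 148, 150, 152, 154, 156, 158, 160, 162, 164, 166, 168, 170, 172, 174, 176, 178, 180, 182, 184, 186, 188, 190, 192, 194, 196, 198, 200, 202]
216 [26, 18, 15, 16, 21, 22, 24, 33, 34, 38, 39, 35, 37, 38, 31, 34, 21, 29, 51, 49, 48, 54, 47, 53, 48, 56, 55, 52, 50, 50, 54, 52, 47, 52, 50, 56, 53, 51, 46, 50, 54, 52, 48, 38, 18, 203, 202, 215, 216, 215, 212, 212, 206, 211, 211, 213, 214, 216, 214, 211]
220 [20, 23, 21, 31, 37, 38, 41, 34, 33, 33, 42, 63, 80, 79, 80, 78, 82, 77, 77, 79, 82, 78, 74, 79, 79, 80, 80, 81, 77, 78, 80, 80, 81, 83, 76, 83, 77, 77, 75, 82, 78, 80, 76, 74, 79, 79, 76, 79, 78, 78, 76, 77, 75, 76, 76, 77, 73, 80, 77, 78]
224 [24, 23, 35, 39, 36, 37, 34, 49, 74, 77, 76, 78, 78, 77, 78, 78, 77, 75, 76, 78, 74, 80, 78, 74, 76, 76, 80, 78, 75, 75, 76, 80, 73, 77, 79, 73, 75, 72, 72, 73, 76, 82, 79, 70, 76, 75, 78, 77, 75, 76, 74, 72, 78, 81, 71, 77, 76, 77, 78, 71]
228 [21, 20, 31, 38, 34, 125, 127, 120, 127, 126, 128, 
[... 2556 characters left out ...]
, 149, 149, 152, 147, 151, 151]
264 [42, 41, 34, 25, 19, 22, 34, 32, 35, 36, 40, 36, 36, 42, 34, 33, 27, 27, 120, 115, 116, 119, 117, 117, 121, 122, 120, 117, 119, 124, 113, 118, 124, 107, 110, 121, 118, 120, 120, 115, 127, 94, 92, 87, 83, 92, 84, 87, 94, 89, 84, 82, 86, 91, 90, 98, 108, 92, 89, 90]
268 [43, 43, 35, 26, 23, 18, 27, 35, 27, 34, 32, 29, 19, 21, 19, 34, 102, 116, 133, 119, 112, 128, 129, 123, 121, 124, 123, 123, 121, 120, 124, 123, 141, 118, 104, 110, 125, 124, 143, 131, 128, 77, 72, 63, 70, 69, 65, 76, 80, 79, 68, 78, 81, 71, 69, 64, 66, 54, 43, 42]
0 [ 98.6 245.3]
0.01 [115.9 245.5]
0.02 [133.5 245.6]
0.03 [151.3 245.7]
0.04 [169.2 245.8]
0.05 [187.2 245.9]
0.06 [205.4 246. ]
```

```bash
cat > chk.py <<'E'
from h import *
def rd(n):
    bot.wait(.3)
    g=cv2.cvtColor(save('wrist',n),cv2.COLOR_RGB2GRAY).astype(int)
    for v in(232,240,252,258): print(v,'dark u',[u for u in range(84,260) if g[v,u]<90])
    print(bot.read_position(),bot.read_ft_force(),bot.read_gripper_width(),bot.read_clock())
E
python3 - <<'E'
from chk import *
rd('w5')
y=np.array([.195,.981,0]);y/=np.linalg.norm(y)
P=bot.read_position()
bot.move_linear(P+.0035*y,speed=.02)
rd('w6')
E
```

```text
232 dark u [84, 85, 86, 87, 88, 89, 90, 91, 92, 93, 107, 108, 124, 125, 126, 142, 143, 160, 161, 162, 179, 180, 197, 198, 257, 258, 259]
240 dark u [84, 85, 86, 87, 88, 89, 90, 91, 92, 93, 94, 125, 126, 127, 161, 162, 163, 198, 199, 254, 255, 256, 257, 258, 259]
252 dark u [84, 85, 86, 87, 88, 89, 90, 91, 92, 93, 94, 95, 96, 97, 239, 240, 241, 242, 243, 244, 245, 246, 247, 248, 249, 250, 251, 252, 253, 254, 255, 256, 257, 258, 259]
258 dark u [84, 85, 86, 87, 88, 89, 90, 91, 92, 93, 94, 95, 96, 97, 98, 235, 236, 237, 238, 239, 240, 241, 242, 243, 244, 245, 246, 247, 248, 249, 250, 251, 252, 253, 254, 255, 256, 257, 258, 259]
[0.60849487 0.13541478 0.14772458] [-3.06165324 -4.63071481  7.48514088] 0.1917572977975031 20.4
232 dark u [84, 85, 86, 87, 88, 89, 90, 91, 92, 107, 108, 124, 125, 126, 142, 143, 160, 161, 162, 179, 180, 197, 198, 257, 258, 259]
240 dark u [84, 85, 86, 87, 88, 89, 90, 91, 92, 93, 94, 125, 126, 127, 161, 162, 163, 198, 199, 254, 255, 256, 257, 258, 259]
252 dark u [84, 85, 86, 87, 88, 89, 90, 91, 92, 93, 94, 95, 96, 239, 240, 241, 242, 243, 244, 245, 246, 247, 248, 249, 250, 251, 252, 253, 254, 255, 256, 257, 258, 259]
258 dark u [84, 85, 86, 87, 88, 89, 90, 91, 92, 93, 94, 95, 96, 97, 235, 236, 237, 238, 239, 240, 241, 242, 243, 244, 245, 246, 247, 248, 249, 250, 251, 252, 253, 254, 255, 256, 257, 258, 259]
[0.60891863 0.13773433 0.14779677] [-1.55756787 -4.10210076  4.07115609] 0.19080112101036367 21.0167
```

```bash
python3 - <<'E'
from h import *
for n in('w5','w6'):
    g=cv2.imread(f'pics/{n}.png').max(2).astype(int)
    for v in(230,234,242,250,254,258): print(n,v,g[v,80:102].tolist())
E
```

```text
w5 230 [44, 33, 31, 30, 22, 22, 22, 25, 20, 23, 24, 24, 18, 82, 159, 156, 157, 156, 161, 156, 157, 160]
w5 234 [45, 41, 38, 33, 25, 18, 24, 29, 23, 20, 29, 22, 23, 15, 135, 168, 162, 164, 161, 159, 162, 163]
w5 242 [46, 50, 43, 39, 29, 32, 30, 23, 24, 20, 21, 29, 27, 28, 17, 82, 162, 158, 160, 161, 162, 161]
w5 250 [49, 46, 49, 46, 42, 38, 38, 28, 21, 23, 20, 20, 26, 27, 27, 27, 12, 122, 167, 161, 158, 163]
w5 254 [51, 48, 43, 46, 47, 40, 35, 35, 30, 24, 21, 27, 25, 23, 27, 28, 21, 13, 164, 159, 156, 154]
w5 258 [52, 51, 48, 46, 44, 45, 41, 35, 37, 29, 21, 22, 23, 25, 22, 30, 24, 27, 67, 170, 158, 158]
w6 230 [20, 24, 24, 23, 27, 41, 37, 38, 29, 16, 13, 12, 26, 160, 160, 158, 153, 153, 159, 155, 157, 158]
w6 234 [30, 28, 15, 20, 20, 38, 45, 41, 44, 35, 22, 7, 5, 80, 161, 167, 161, 164, 159, 161, 164, 162]
w6 242 [35, 31, 27, 14, 25, 24, 27, 42, 41, 42, 44, 28, 10, 15, 6, 160, 160, 162, 161, 162, 156, 161]
w6 250 [41, 39, 29, 29, 24, 20, 25, 28, 31, 41, 44, 41, 36, 15, 9, 5, 66, 165, 165, 157, 160, 158]
w6 254 [44, 40, 38, 36, 28, 23, 21, 23, 24, 31, 32, 31, 36, 24, 18, 17, 0, 109, 163, 156, 157, 155]
w6 258 [40, 41, 39, 31, 36, 24, 25, 25, 27, 25, 39, 42, 42, 41, 23, 12, 18, 0, 165, 162, 157, 155]
```

The full-width line has now emerged right beside the rim (u 89–93), which reads 80–81 mm. The hold is steady, so I hand it in.

```bash
python3 - <<'E'
from h import *
bot.wait(.3);print(bot.read_position(),bot.read_ft_force(),bot.read_gripper_width(),bot.read_clock())
print(bot.close_job())
E
```

```text
[0.60889585 0.13774062 0.14776651] [-1.57899156 -6.29072523  4.51747115] 0.19483193036472685 21.3167
the job is handed in; nothing more can be done
None
```

I stood the weight upright on the bench and pressed the lock button fully down. I then drew the arm out until its 80 mm line stood at the mouth (read as 80–81 mm), and handed the job in at about 21 s, still holding the arm by its post.

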